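# Load the next cover plate into the clamping fixture

### The arm

A 6-joint arm with a two-finger parallel gripper is mounted at the origin on the work surface. World frame = base frame: x ahead of the robot, y to its left, z up, the work surface at z = 0. Lengths are in m, angles in degrees, forces in N, time in s.
With the tool pointing down it reaches from about 0.4 to 0.825 m from the base axis. Payload 7 kg.
Tool frame: the origin (TCP) lies midway between the tips of the shut fingers; the grasp point (between the pads) lies r.grip_depth behind it (r.grip_depth is the distance from the TCP to the grasp point, in m); z points along the fingers, y is the line along which they close (so a half turn about z gives the same grasp; the last joint's range is limited). The gripper opens to 88 mm and grips with 3 to 60 N. Pads are 19 mm wide; open, the fingers measure 130 mm over their backs; the gripper's body (78 mm by 193 mm) begins 47 mm behind the grasp point.
Start: joints at [82.97, 20.546, 0.682, 0, -70.136, -16.507], TCP at [0.27, 0.619, 0.227] pointing down, gripper open.
Joint ranges: [-176.03, 176.03], [-82.01, 121.73], [-58.28, 71.71], [-173.87, 95.51], [-174.79, -0.11], [-173.66, 173.66]. Speed limits (degrees/s): [136.94, 136.94, 172.46, 180, 180, 180].

### API

Orientations are given as [roll, pitch, yaw] about the fixed x, y, z axes, in that order (R = Rz(yaw) Ry(pitch) Rx(roll)).
In Python, from plant import r gives the robot as it stands.
- The arm moves only by the shell command python3 drive.py FILE [OPENING] [FORCE], which reads ROWS from the file FILE. ROWS is a JSON list of rows, 1 to 12 of them, each an object with the fields pos (a list: dx, dy, dz in fractions of the full range, 1 being 0.75 m), rotvec (a list: a rotation vector rx, ry, rz in normalised numbers (1 is 2 pi rad)); a field left out counts as zero; each row is the pose to reach, as a shift and turn from the pose commanded when the command began, along the tool's axes at that moment; what a row does not reach only later rows make up. A row lasts 1/12 s, in which the tool goes at most 0.0417 m and 7.16 degrees, less where a joint would pass 70% of its speed; a pose out of reach is approached as far as the arm can. OPENING is the finger opening in m, set as the command begins (- or left out keeps the last). The fingers move at their own pace and stop on an object; FORCE is the grip in N (left out, the last holds). Time passes only in rows, so rows that do not move let the fingers close. It prints the time, the measured TCP pose, the force, the opening and the grip force at its end. No shift or turn number may pass 1 either way. Input that does not fit is refused with a message, and nothing moves.
- r.get_state(): the state, without advancing time (a new reading comes with each control period).
- r.capture(name): name is "side" or "top" or "wrist"; returns a dict with "frame" (480x640x3 uint8, red, green, blue), "z_map" (480x640 float32, m along the optical axis (not along the pixel's ray), 0 where there is no reading), "fx", "fy", "cx", "cy" (pixels), "cam_to_world" (4x4, takes a point from camera to world coordinates). Camera axes: x right, y down, z forward; pixel columns grow to the right and rows downward; lengths in m; the calibration is good to about 2 mm. A picture is of the moment at which its call begins.
- r.close_job(): hands the job in; it is judged then, once.
The state is a dict: "time_s": time; "joints": joint angles; "qd": joint speeds; "joint_torque": joint torques, N m; "tcp_pos": TCP position; "eef_rot": TCP orientation; "contact_force": force on the tool from outside, world axes, zero at the start; "moment": the same for the moment, N m; "gripper_width": finger opening in m; "gripper_force": force on a finger pad.
Only numpy, scipy, OpenCV 4.12 (cv2) and the standard library are available. Lean on these libraries where they do the work, as an engineer would, in place of code of your own. Each camera call takes 0.05 s, during which the arm holds its last target. There are 200 camera calls.

### The job

Slide the top cover plate out over the low front lip of the green stock tray, leaving the plates under it where they are, until it overhangs far enough to be pinched by its two long edges, then lift it out. Set it down flat and let go, lengthwise and centred on the raised bed of the blue fixture between the two end blocks, without dropping it. Then turn both red clamp caps clockwise as far as they go, so that their steel tongues lie over the ends of the plate, and let go; do not disturb the tools and other things lying around.

Things in the scene. Friction and masses are not known exactly. Their poses are not given: they have to be found in the camera images.
- top_plate: The top one of a stack of four equal flat metal cover plates lying in the stock tray: 180 mm long (its x axis), 64 mm wide (y), 4 mm thick, 0.09 to 0.18 kg, a small black spot at each corner. Origin at the centre of its underside. Only friction lies between the plates (coefficient about 0.25, they are oiled), so a fingertip pressed on it with about 6 to 20 N can drag it.
- tray: Green stock tray fixed on the bench, 192 mm long (its x), 84 mm wide (y). Origin at the centre of its underside, on the bench; its open front faces its -x, roughly to the robot. A 50 mm high block carries the plates: three lower ones at heights 50 to 62 mm, the top one 62 to 66 mm, centred at x = 0 within 2 mm. Side and rear fences to 72 mm (72 mm apart) bar the plate's long edges in the tray.
- tray_lip (a point): Middle of the tray's front face, 96 mm in front (-x) of its origin, at the top of the yellow lip (60.5 mm high, 4 mm thick) that keeps the lower plates in and lets the top one pass over. Axes as the tray's. In front of it is free space down to the bench. Slid 68 mm to -x the plate overhangs this face by 62 mm and lies steady; slid over 90 mm it tips off.
- plate0: The lowest plate of the stack, same size as the top one, must stay in the tray. Origin at the centre of its underside.
- plate1: The second plate from below, must stay in the tray. Origin at the centre of its underside.
- plate2: The third plate from below, right under the top plate, must stay in the tray. Origin at the centre of its underside.
- bed (a point): Centre of the top of the fixture's raised black bed, 45 mm above the bench: here goes the centre of the plate's underside. y is the long way of the bed, along which the plate lies, either way round; z up. Bed 180 x 46 mm, so the 64 mm plate sticks out 9 mm on each side and fingers fit beside it, down to the blue base (96 x 300 mm, 12 mm high). All fixed on the bench.
- end_block (a point): Inner face of the grey block at the bed's +y end, middle of its top edge, 98 mm from the bed's centre, 5 mm above the bed; the block is 46 mm wide. An equal block stands at the -y end. They leave 8 mm of play at each end of the plate.
- cap_left (a joint): Turn of the red clamp cap at the fixture's +y end, in rad: 0 parked, its tongue pointing to the fixture's +x, clear of the plate; grows clockwise seen from above; 1.57 at its stop, the tongue pointing to the bed's centre over the plate's end. Starts at 0 to 0.25, stays where left, friction about 0.06 N m. The upright axis is 122 mm from the bed's centre.
- cap_right (a joint): Turn of the red clamp cap at the fixture's -y end, in rad: 0 parked, its tongue pointing to the fixture's -x, clear of the plate; grows clockwise seen from above; 1.57 at its stop, the tongue over the plate's end. Starts at 0 to 0.25, stays where left, friction about 0.06 N m. The upright axis is 122 mm from the bed's centre.
- cap_left_grip (a point): Point on the axis of the left cap, 84 mm above the bench. The cap is a round ribbed red cylinder 44 mm across, from 58 to 98 mm above the bench, gripped across its sides at any yaw. Under it the steel tongue, 16 mm wide, 6 mm thick (52 to 58 mm above the bench), reaches 54 mm from the axis.
- cap_right_grip (a point): The same point on the right cap, which is equal.
- hammer: Hammer lying at the left of the bench, to be left alone.
- wrench: Wrench lying at the far side of the bench, to be left alone.
- screwdriver: Screwdriver lying near the robot in the middle, to be left alone.
- brush: Brush lying at the right, to be left alone.
- oil_bottle: White oil bottle, 60 mm across, 160 mm tall, standing at the right, to be left alone.
- bolt_jar: Glass jar with a steel lid, 70 mm across, 85 mm tall, at the far side, to be left alone.
- vee_block: Steel block 60 x 90 x 45 mm at the far side, to be left alone.

How it is judged (in metres and radians):
On the way, in this order (a step that is already met when the one before it is completed fails the run):
1. the top plate, still lying on the stack, overhangs the tray's front face by at least 25 mm (slid at least 31 mm) (x of top_plate in the frame of tray below -0.031 m and z of top_plate in the frame of tray between 0.056 and 0.068 m and angle between top_plate's own z axis and vertical below 0.1 rad), for 0.2 s.
2. the plate is held and lifted at least 25 mm clear of the stack (z of top_plate in the frame of tray above 0.087 m and contact force between top_plate and the fingers above 1 N), for 0.2 s.
3. the plate is brought down, still in the fingers, to within 12 mm above the bed, centred and lengthwise on it, both clamps still open (horizontal distance between top_plate and bed below 0.014 m and angle between the x axis of top_plate and the y axis of bed, either way round below 0.12 rad and z of top_plate in the frame of bed below 0.012 m and contact force between top_plate and the fingers above 1 N and value of joint each of cap_left, cap_right below 0.7 rad), for 0.05 s.
4. the plate lies flat on the bed, let go, both clamps still open (horizontal distance between top_plate and bed below 0.014 m and angle between the x axis of top_plate and the y axis of bed, either way round below 0.12 rad and z of top_plate in the frame of bed between -0.003 and 0.004 m and angle between top_plate's own z axis and vertical below 0.05 rad and contact force between top_plate and the fingers below 0.1 N and value of joint each of cap_left, cap_right below 0.7 rad), for 0.2 s.
5. one clamp cap is turned fully home over the plate (value of joint any of cap_left, cap_right above 1.35 rad), for 0.1 s.
6. both clamp caps are turned fully home over the plate (value of joint each of cap_left, cap_right above 1.35 rad), for 0.1 s.
At the end, for the whole second after the job is handed in: Plate flat and at rest on the bed, centre within 14 mm of the bed's, lengthwise within 0.12 rad; both clamp caps at 1.35 rad or more, tongues over the plate; lower plates within 20 mm of where they were (all of step 6 and horizontal distance between top_plate and bed below 0.014 m and angle between the x axis of top_plate and the y axis of bed, either way round below 0.12 rad and z of top_plate in the frame of bed between -0.003 and 0.004 m and angle between top_plate's own z axis and vertical below 0.05 rad and linear speed of top_plate below 0.02 m/s and distance of each of plate0, plate1, plate2 from where it was at the start of the episode below 0.02 m); the robot touches nothing.
It fails at once if a lower plate is dragged more than 20 mm (distance of any of plate0, plate1, plate2 from where it was at the start of the episode above 0.02 m).
It fails at once if a bystander (hammer, wrench, screwdriver, brush, oil bottle, jar, steel block) is moved more than 30 mm (distance of any of hammer, wrench, screwdriver, brush, oil_bottle, bolt_jar, vee_block from where it was at the start of the episode above 0.03 m).
It also fails if it takes over 64 s, if anything falls off the work surface, if the arm or the gripper's body presses on something with over 40 N, if the wrist force passes 120 N, or if a joint passes its speed limit or range.

## Working session

There is one attempt and no reset: what is moved stays moved. The work goes in short steps, Python scripts to look and compute and a shell command to move; the robot and the scene stay as the last step left them, time stands still between calls to the robot, and variables do not carry over. Pictures are saved under pics/ and viewed, at most 12 in all, crops included, and the job is handed in when it is done.

```bash
ls; mkdir -p pics; python3 - <<'E'
from plant import r
import cv2,numpy as np
s=r.get_state();print(s,r.grip_depth)
for n in ("top","side"):
    c=r.capture(n);cv2.imwrite(f"pics/{n}0.png",c["frame"][:,:,::-1]);print(n,c["fx"],c["fy"],c["cx"],c["cy"],c["cam_to_world"].round(4).tolist())
    np.savez(f"{n}0.npz",**c)
E
```

```text
drive.py
pics
plant.py
{'time_s': 0.0, 'joints': array([ 8.29694520e+01,  2.05925280e+01,  6.34926825e-01, -2.10716868e-02,
       -7.01349186e+01, -1.65063726e+01]), 'qd': array([ 0.01583295,  0.04003574, -0.03580367,  0.05464849, -0.06990373,
        0.09791308]), 'joint_torque': array([ 6.22399966e-04, -5.82716167e+01,  2.93058211e+01,  6.99704155e+00,
        7.15020869e-03, -1.42699992e-04]), 'tcp_pos': array([0.26938548, 0.61839601, 0.22561611]), 'eef_rot': array([ 1.79905665e+02, -7.29724750e-03, -2.35440908e+01]), 'contact_force': array([-0.99648609, -0.34899394, -0.38066186]), 'moment': array([-0.00407962,  0.011475  ,  0.01305493]), 'gripper_force': 0.0, 'gripper_width': 0.08755127867358871} 0.0188
top 542.3572089532057 542.3572089532057 310.12127704427553 234.1088114004756 [[-0.0164, -0.9875, 0.1568, 0.3439], [-0.9998, 0.0138, -0.0173, 0.0354], [0.0149, -0.157, -0.9875, 1.3914], [0.0, 0.0, 0.0, 1.0]]
side 595.1704432172423 595.1704432172423 321.8997198076171 246.89830622254777 [[0.7004, -0.3374, 0.629, -0.4542], [-0.7137, -0.3421, 0.6112, -0.9767], [0.0089, -0.877, -0.4804, 0.8919], [0.0, 0.0, 0.0, 1.0]]
```

View pics/top0.png

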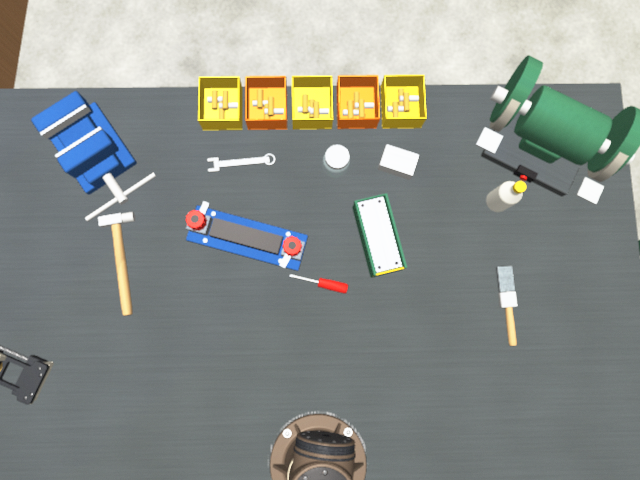

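View pics/side0.png

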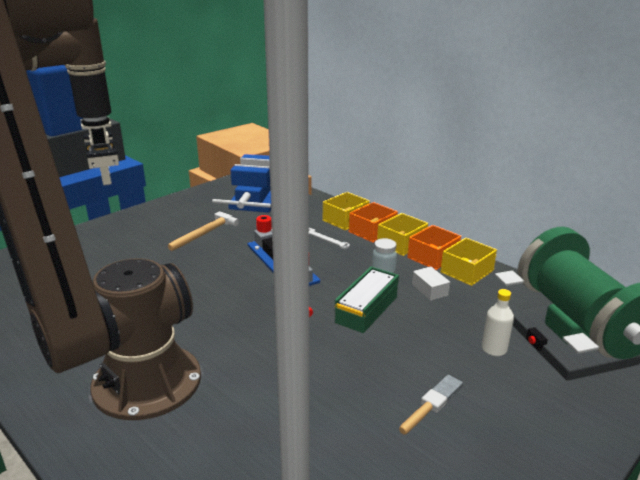

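The top view shows the tray at about (380,235), with its yellow lip at the bottom (390,269). The fixture bed is at (247,235), and the red caps are at (195,219) and (292,246). The left cap's tongue points up and the right one's points down. Next I'll measure these.

```bash
cat > h.py <<'E'
import cv2,numpy as np
def ray(c,uv,z):
    uv=np.atleast_2d(uv).astype(float);M=c["cam_to_world"]
    d=np.c_[(uv[:,0]-c["cx"])/c["fx"],(uv[:,1]-c["cy"])/c["fy"],np.ones(len(uv))]@M[:3,:3].T
    o=M[:3,3];t=(z-o[2])/d[:,2];return o+t[:,None]*d
def blob(mask,box=None):
    m=mask.astype(np.uint8)
    if box: k=np.zeros_like(m);k[box[1]:box[3],box[0]:box[2]]=1;m=m*k
    cs=cv2.findContours(m,cv2.RETR_EXTERNAL,cv2.CHAIN_APPROX_NONE)[0]
    return max(cs,key=cv2.contourArea)
def rect(c,cnt,z):
    p=ray(c,cnt[:,0],z)[:,:2]
    (x,y),(w,h),a=cv2.minAreaRect((p*1000).astype(np.float32))
    if w<h: w,h,a=h,w,a+90
    return np.round([x/1000,y/1000,w/1000,h/1000,(a+90)%180-90],4)
def tool(c_pos):  # world shift -> tool axes at present
    from plant import r
    from scipy.spatial.transform import Rotation as R
    s=r.get_state();q=R.from_euler('xyz',s["eef_rot"],degrees=True)
    return q.inv().apply(np.array(c_pos)-s["tcp_pos"])
E
python3 - <<'E'
from h import *
c=dict(np.load("top0.npz"));f=c["frame"].astype(int);hsv=cv2.cvtColor(c["frame"],cv2.COLOR_RGB2HSV);H,S,V=[hsv[...,i].astype(int) for i in range(3)]
pl=blob((S<40)&(V>170),(350,190,410,280));print("plate",rect(c,pl,.066),"zmap",ray(c,[[380,235]],.066))
g=blob((H>40)&(H<85)&(S>100),(345,185,415,285));print("tray",rect(c,g,.072))
y=blob((H>20)&(H<35)&(S>120),(360,255,415,280));print("lip",rect(c,y,.0605))
for b in ((180,205,212,235),(278,232,308,262)):
    k=blob(((H<8)|(H>172))&(S>150)&(V>80),b);m=rect(c,k,.098);print("cap",m)
bl=blob((S<90)&(V<110),(205,212,285,258));print("bed",rect(c,bl,.045))
bb=blob((H>100)&(H<125)&(S>150),(180,200,315,275));print("base",rect(c,bb,.012))
# depth check
z=c["z_map"]
for u,v in ((380,235),(247,235),(195,219),(292,246)):
    p=(c["cam_to_world"]@np.array([(u-c["cx"])/c["fx"]*z[v,u],(v-c["cy"])/c["fy"]*z[v,u],z[v,u],1]));print(u,v,p[:3].round(4))
im=c["frame"][180:300,175:415,::-1].copy();cv2.imwrite("pics/crop.png",cv2.resize(im,None,fx=3.3,fy=3.3,interpolation=cv2.INTER_CUBIC))
E
```

```text
plate [ 0.5536 -0.1594  0.1822  0.0681 13.0722] zmap [[ 0.54971619 -0.16103769  0.066     ]]
tray [ 0.5481 -0.1202  0.1948  0.0526 -1.2529]
lip [ 4.61300e-01 -1.82800e-01  7.17000e-02  6.60000e-03 -7.69061e+01]
cap [ 5.82600e-01  2.88200e-01  4.47000e-02  3.69000e-02 -7.54115e+01]
cap [ 5.15900e-01  5.49000e-02  4.11000e-02  3.25000e-02 -6.73623e+01]
bed [ 5.81600e-01  2.66700e-01  4.30000e-02  5.40000e-03 -1.61804e+01]
base [ 0.5639  0.1981  0.2471  0.0942 73.8038]
380 235 [ 0.5495 -0.1608  0.0676]
247 235 [0.5578 0.1703 0.0441]
195 219 [0.5896 0.2899 0.1008]
292 246 [0.5208 0.0568 0.0994]
```

View pics/crop.png

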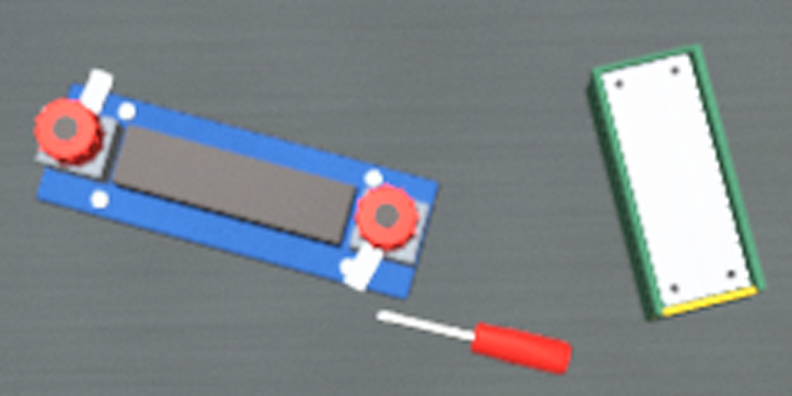

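The crop agrees with this: the cap hubs are at crop (65,128) and (387,216), and the plate lies with its front at the yellow lip. I'll move over the fixture and refine with the wrist camera.

```bash
python3 -c "
from h import *
c=dict(np.load('top0.npz'))
print(ray(c,[[194.7,218.8],[292.3,245.5]],.098))
print(tool([.5,.17,.30]), tool([.5,-.18,.30]))"
```

```text
[[0.590685   0.2911913  0.098     ]
 [0.52215419 0.05603855 0.098     ]]
[ 0.39052687  0.3191346  -0.07374681] [ 0.53031484  0.64000699 -0.07325785]
```

Units first: shifts go in shares of 0.75 m and turns go in shares of 2 pi rad. So 0.39 m is 0.52, 0.365 m is 0.4867, -36.6 degrees is -0.1017.

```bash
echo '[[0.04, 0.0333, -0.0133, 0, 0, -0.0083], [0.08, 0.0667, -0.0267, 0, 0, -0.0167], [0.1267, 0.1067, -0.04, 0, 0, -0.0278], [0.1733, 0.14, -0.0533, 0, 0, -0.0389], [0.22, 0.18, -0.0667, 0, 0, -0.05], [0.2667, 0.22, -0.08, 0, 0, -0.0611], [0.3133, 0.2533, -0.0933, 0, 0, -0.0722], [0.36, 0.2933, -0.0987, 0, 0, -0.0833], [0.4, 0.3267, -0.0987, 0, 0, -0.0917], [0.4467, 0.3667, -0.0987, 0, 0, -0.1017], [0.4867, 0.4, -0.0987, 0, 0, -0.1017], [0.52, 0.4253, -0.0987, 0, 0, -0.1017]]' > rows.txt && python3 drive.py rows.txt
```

```text
refused: ROWS must be a list of objects, one for each row. Nothing was moved.
```

Wrong form. The message asks for a list of objects, one for each row, so I'll send the same numbers that way.

```bash
echo '[{"pos": [0.04, 0.0333, -0.0133], "rotvec": [0, 0, -0.0083]}, {"pos": [0.08, 0.0667, -0.0267], "rotvec": [0, 0, -0.0167]}, {"pos": [0.1267, 0.1067, -0.04], "rotvec": [0, 0, -0.0278]}, {"pos": [0.1733, 0.14, -0.0533], "rotvec": [0, 0, -0.0389]}, {"pos": [0.22, 0.18, -0.0667], "rotvec": [0, 0, -0.05]}, {"pos": [0.2667, 0.22, -0.08], "rotvec": [0, 0, -0.0611]}, {"pos": [0.3133, 0.2533, -0.0933], "rotvec": [0, 0, -0.0722]}, {"pos": [0.36, 0.2933, -0.0987], "rotvec": [0, 0, -0.0833]}, {"pos": [0.4, 0.3267, -0.0987], "rotvec": [0, 0, -0.0917]}, {"pos": [0.4467, 0.3667, -0.0987], "rotvec": [0, 0, -0.1017]}, {"pos": [0.4867, 0.4, -0.0987], "rotvec": [0, 0, -0.1017]}, {"pos": [0.52, 0.4253, -0.0987], "rotvec": [0, 0, -0.1017]}]' > rows.txt && python3 drive.py rows.txt
echo '[{}, {}]' > rows.txt && python3 drive.py rows.txt
python3 - <<'E'
from plant import r
import cv2,numpy as np
c=r.capture("wrist");cv2.imwrite("pics/w1.png",c["frame"][:,:,::-1]);np.savez("w1.npz",**c);print(c["cam_to_world"].round(3))
E
```

```text
time_s: 1.1
tcp_pos: [0.493, 0.1815, 0.3007]
eef_rot: [-180.0, -0.0, 13.1]
contact_force: [1.1, 1.4, -0.2]
gripper_width: 0.0877
gripper_force: 0.0
time_s: 1.27
tcp_pos: [0.4934, 0.1813, 0.3002]
eef_rot: [180.0, 0.0, 12.8]
contact_force: [-1.2, 0.9, 1.5]
gripper_width: 0.0876
gripper_force: 0.0
[[ 0.221 -0.936 -0.274  0.567]
 [-0.975 -0.212 -0.063  0.198]
 [ 0.001  0.281 -0.96   0.457]
 [ 0.     0.     0.     1.   ]]
```

View pics/w1.png

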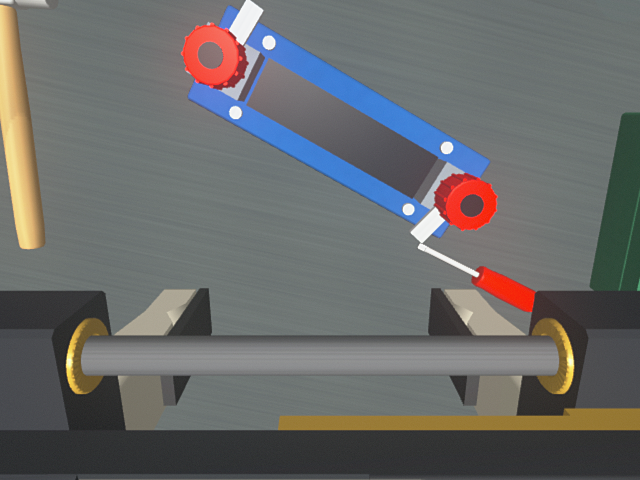

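In the wrist view the hubs are at (211,55) and (472,205), and the bed corners are around (263,60), (438,155), (415,198) and (246,98).

```bash
python3 - <<'E'
from h import *
c=dict(np.load("w1.npz"));hsv=cv2.cvtColor(c["frame"],cv2.COLOR_RGB2HSV);H,S,V=[hsv[...,i].astype(int) for i in range(3)]
red=((H<8)|(H>172))&(S>150)&(V>80)
P=[]
for b in ((170,15,260,95),(425,160,510,240)):
    k=blob(red,b);m=np.zeros(red.shape,np.uint8);cv2.drawContours(m,[k],-1,1,-1)
    m=m*(~red);hub=blob(cv2.morphologyEx(m,cv2.MORPH_OPEN,np.ones((3,3))));(u,v),rr=cv2.minEnclosingCircle(hub)
    p=ray(c,[[u,v]],.098)[0];P.append(p);print("hub",u,v,rr,p.round(4), "z",(c["z_map"][int(v),int(u)]))
P=np.array(P);d=P[0]-P[1];print("dist",np.hypot(*d[:2]),"mid",P.mean(0),"yaxis ang",np.degrees(np.arctan2(d[1],d[0])))
blue=(H>100)&(H<125)&(S>120)
k=blob(blue,(170,0,510,250));print("base",rect(c,k,.012))
m=cv2.morphologyEx(((S<70)&(V<125)).astype(np.uint8),cv2.MORPH_OPEN,np.ones((3,3)))
# region enclosed: bed flood from its centre
ff=c["frame"].copy();mask=np.zeros((482,642),np.uint8);cv2.floodFill(ff,mask,(335,130),(0,255,0),(3,3,3),(3,3,3))
k=blob(mask[1:-1,1:-1]);print("bed",rect(c,k,.045),cv2.boundingRect(k))
z=c["z_map"]
for u,v in ((211,55),(472,205),(335,130)):
    p=(c["cam_to_world"]@np.array([(u-c["cx"])/c["fx"]*z[v,u],(v-c["cy"])/c["fy"]*z[v,u],z[v,u],1]));print(p[:3].round(4))
E
```

```text
hub 210.5 54.5 13.946425437927246 [0.591  0.2893 0.098 ] z 0.33161604
hub 471.7121276855469 205.28787231445312 11.805931091308594 [0.5227 0.0555 0.098 ] z 0.3642239
dist 0.2435827232103181 mid [0.55686407 0.17236073 0.098     ] yaxis ang 73.71613116559605
base [ 0.5568  0.1728  0.2961  0.0946 73.8027]
bed [5.56600e-01 1.72400e-01 1.78200e-01 4.43000e-02 7.37868e+01] (248, 60, 189, 137)
[0.5907 0.2886 0.099 ]
[0.5231 0.0557 0.099 ]
[0.5558 0.1804 0.0429]
```

```bash
python3 -c "
from h import *
print(tool([.46,-.18,.32]))"
```

```text
[-0.11324394  0.34600108 -0.01971344]
```

In the tool's units: 0.346 m is 0.4613, 0.32 m is 0.4267.

```bash
echo '[{"pos": [-0.0133, 0.04, 0]}, {"pos": [-0.0267, 0.0867, -0.0133]}, {"pos": [-0.04, 0.1333, -0.0267]}, {"pos": [-0.06, 0.184, -0.0267]}, {"pos": [-0.076, 0.2333, -0.0267]}, {"pos": [-0.0933, 0.28, -0.0267]}, {"pos": [-0.1067, 0.3333, -0.0267]}, {"pos": [-0.1227, 0.38, -0.0267]}, {"pos": [-0.1373, 0.4267, -0.0267]}, {"pos": [-0.1507, 0.4613, -0.0267]}, {"pos": [-0.1507, 0.4613, -0.0267]}, {"pos": [-0.1507, 0.4613, -0.0267]}]' > rows.txt && python3 drive.py rows.txt 0
python3 - <<'E'
from plant import r
from h import *
c=r.capture("wrist");cv2.imwrite("pics/w2.png",c["frame"][:,:,::-1]);np.savez("w2.npz",**c)
hsv=cv2.cvtColor(c["frame"],cv2.COLOR_RGB2HSV);H,S,V=[hsv[...,i].astype(int) for i in range(3)]
m=(S<40)&(V>150); m[300:]=0
n,l,st,ce=cv2.connectedComponentsWithStats(m.astype(np.uint8))
for i in range(1,n):
    if st[i,4]>1000: k=blob(l==i);print("white",st[i],rect(c,k,.066))
y=(H>20)&(H<35)&(S>120);y[300:]=0;k=blob(y);print("lip",rect(c,k,.0605),cv2.boundingRect(k))
E
```

```text
time_s: 2.32
tcp_pos: [0.461, -0.1791, 0.3202]
eef_rot: [-180.0, 0.0, 13.0]
contact_force: [0.4, 0.8, -0.6]
gripper_width: 0.0134
gripper_force: 0.0
white [  285     0    79   192 13993] [ 0.5459 -0.1637  0.1645  0.0669 12.9572]
white [ 550  236   56   64 2036] [ 0.4444 -0.4516  0.0696  0.0371  4.0242]
lip [ 4.61400e-01 -1.83100e-01  7.14000e-02  4.90000e-03 -7.70516e+01] (287, 192, 74, 6)
```

View pics/w2.png

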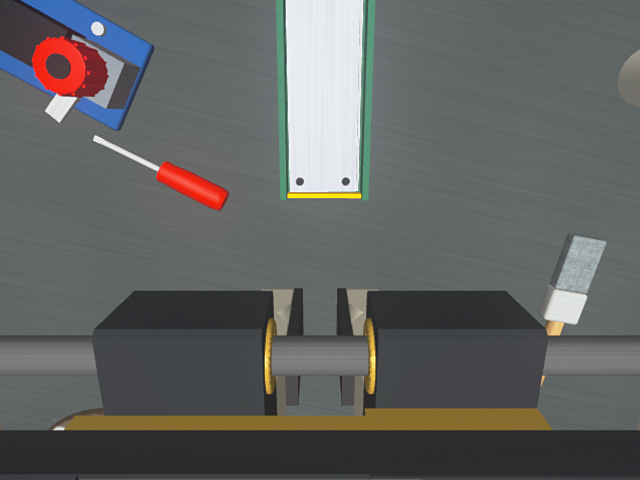

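The wrist view shows the lip at rows 192-198, columns 287-361. That puts the tray origin at (0.553,-0.162) with yaw 13°. I'll go to the pressing point at tray x = +25 mm.

In the tool's units: 0.245 m is 0.3267, 0.235 m is 0.3133.

```bash
echo '[{"pos": [0.0267, 0, 0.04]}, {"pos": [0.0533, 0.0053, 0.08]}, {"pos": [0.08, 0.0053, 0.12]}, {"pos": [0.1067, 0.0053, 0.16]}, {"pos": [0.1333, 0.0053, 0.2]}, {"pos": [0.1573, 0.0053, 0.24]}, {"pos": [0.1573, 0.0053, 0.28]}, {"pos": [0.1573, 0.0053, 0.3133]}, {"pos": [0.1573, 0.0053, 0.3267]}, {"pos": [0.1573, 0.0053, 0.3267]}, {"pos": [0.1573, 0.0053, 0.3267]}]' > rows.txt && python3 drive.py rows.txt
echo '[{"pos": [0, 0, 0.0027]}, {"pos": [0, 0, 0.0053]}, {"pos": [0, 0, 0.008]}, {"pos": [0, 0, 0.0093]}]' > rows.txt && python3 drive.py rows.txt
```

```text
time_s: 3.28
tcp_pos: [0.5775, -0.1552, 0.0762]
eef_rot: [180.0, 0.0, 13.2]
contact_force: [-0.1, 0.5, 0.4]
gripper_width: 0.0002
gripper_force: 0.0
time_s: 3.62
tcp_pos: [0.5772, -0.1563, 0.0693]
eef_rot: [180.0, -0.1, 13.1]
contact_force: [-0.4, 0.1, -0.1]
gripper_width: 0.001
gripper_force: 0.0
```

In the tool's units: 0.001 m is 0.0013.

```bash
for i in 1 2 3 ; do echo '[{"pos": [0, 0, 0.0013]}, {"pos": [0, 0, 0.0013]}]' > rows.txt && python3 drive.py rows.txt | egrep 'tcp|contact'; done
```

```text
tcp_pos: [0.5768, -0.1564, 0.0676]
contact_force: [0.4, 0.3, -0.1]
tcp_pos: [0.5768, -0.1564, 0.0664]
contact_force: [0.3, -0.1, 0.3]
tcp_pos: [0.5771, -0.1565, 0.0663]
contact_force: [-2.0, 0.7, 6.3]
```

In the tool's units: 0.001 m is 0.0013.

```bash
echo '[{"pos": [0, 0, 0.0013]}, {"pos": [0, 0, 0.0013]}]' > rows.txt && python3 drive.py rows.txt | egrep 'tcp|contact'; echo '[{"pos": [-0.0027, 0, 0]}, {"pos": [-0.0053, 0, 0]}, {"pos": [-0.008, 0, 0]}, {"pos": [-0.0107, 0, 0]}]' > rows.txt && python3 drive.py rows.txt | egrep 'tcp|contact'
```

```text
tcp_pos: [0.5775, -0.1567, 0.0663]
contact_force: [-3.7, 0.3, 12.6]
tcp_pos: [0.5716, -0.1582, 0.0663]
contact_force: [2.0, -0.2, 7.2]
```

In the tool's units: -0.018 m is -0.024, -0.015 m is -0.02.

```bash
echo '[{"pos": [-0.004, 0, 0.0007]}, {"pos": [-0.008, 0, 0.0007]}, {"pos": [-0.012, 0, 0.0007]}, {"pos": [-0.016, 0, 0.0007]}, {"pos": [-0.02, 0, 0.0007]}, {"pos": [-0.024, 0, 0.0007]}]' > rows.txt && python3 drive.py rows.txt | egrep 'tcp|contact'
python3 - <<'E'
from plant import r
from h import *
c=r.capture("top");hsv=cv2.cvtColor(c["frame"],cv2.COLOR_RGB2HSV);H,S,V=[hsv[...,i].astype(int) for i in range(3)]
cv2.imwrite("pics/t2.png",cv2.resize(c["frame"][170:310,320:440,::-1],None,fx=4,fy=4,interpolation=cv2.INTER_CUBIC))
E
```

```text
tcp_pos: [0.5548, -0.1623, 0.0663]
contact_force: [2.0, 0.3, 8.2]
```

View pics/t2.png

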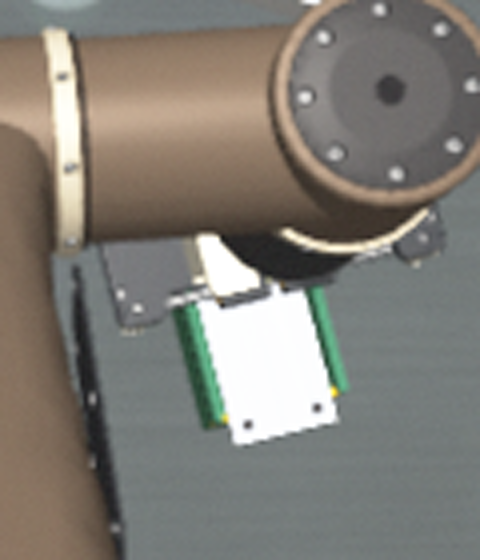

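The plate is following the finger. It has slid about 23 mm and now covers the lip; its front spots are at crop (248,424) and (317,407). I'll keep going to about 68 mm.

In the tool's units: -0.043 m is -0.0573, -0.04 m is -0.0533.

```bash
echo '[{"pos": [-0.0053, 0, 0.0003]}, {"pos": [-0.0107, 0, 0.0003]}, {"pos": [-0.016, 0, 0.0003]}, {"pos": [-0.0213, 0, 0.0003]}, {"pos": [-0.0267, 0, 0.0003]}, {"pos": [-0.032, 0, 0.0003]}, {"pos": [-0.0373, 0, 0.0003]}, {"pos": [-0.0427, 0, 0.0003]}, {"pos": [-0.048, 0, 0.0003]}, {"pos": [-0.0533, 0, 0.0003]}, {"pos": [-0.0573, 0, 0.0003]}, {"pos": [-0.0573, 0, 0.0003]}]' > rows.txt && python3 drive.py rows.txt | egrep 'tcp|contact'
echo '[{"pos": [0, 0, -0.0067]}, {"pos": [0, 0, -0.04]}, {"pos": [0, 0, -0.0933]}, {"pos": [-0.04, 0, -0.1467]}, {"pos": [-0.08, 0, -0.2]}, {"pos": [-0.1333, 0, -0.2533]}, {"pos": [-0.18, 0, -0.28]}, {"pos": [-0.18, 0, -0.28]}, {"pos": [-0.18, 0, -0.28]}]' > rows.txt && python3 drive.py rows.txt 0.088
cat > look.py <<'E'
from plant import r
from h import *
c=r.capture("wrist");np.savez("w3.npz",**c)
cv2.imwrite("pics/w3.png",c["frame"][:,:,::-1])
hsv=cv2.cvtColor(c["frame"],cv2.COLOR_RGB2HSV);H,S,V=[hsv[...,i].astype(int) for i in range(3)]
m=(S<40)&(V>150)
n,l,st,ce=cv2.connectedComponentsWithStats(m.astype(np.uint8))
for i in range(1,n):
    if st[i,4]>1000: k=blob(l==i);print("white",st[i],rect(c,k,.066))
E
python3 look.py
```

```text
tcp_pos: [0.5127, -0.1723, 0.0663]
contact_force: [0.7, -0.4, 12.1]
time_s: 6.92
tcp_pos: [0.3761, -0.2034, 0.2783]
eef_rot: [179.9, -0.4, 13.0]
contact_force: [0.1, 0.7, -0.5]
gripper_width: 0.055
gripper_force: 0.0
white [  277     0    84   176 13918] [ 0.4672 -0.1824  0.1343  0.0654 12.9861]
white [ 585  161   55   69 2364] [ 0.4413 -0.451   0.0558  0.0332  2.2644]
white [ 571  226   50   42 1492] [ 3.95100e-01 -4.53600e-01  3.70000e-02  3.44000e-02 -8.76082e+01]
white [ 182  290   56   45 1554] [  0.2538  -0.1281   0.068    0.0328 -26.2194]
white [ 402  290   56   45 1580] [ 2.9910e-01 -3.2620e-01  6.8300e-02  3.2800e-02  5.2158e+01]
```

View pics/w3.png

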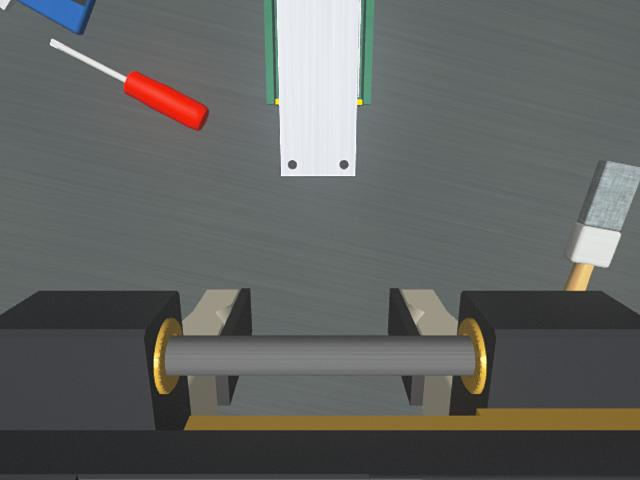

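The plate overhangs by about 59 mm. Its front edge is at row 176, columns 281-355, with the lip face at row 104, and its yaw is 13.0°. I'll pinch it 18 mm in front of the lip face, at (0.442,-0.188).

```bash
python3 -c "
from h import *
print(tool([.442,-.188,.045]))"
echo '[{"pos": [0.0267, 0, 0.0267]}, {"pos": [0.0533, 0, 0.0667]}, {"pos": [0.0733, 0, 0.1067]}, {"pos": [0.09, 0, 0.1467]}, {"pos": [0.09, 0, 0.1867]}, {"pos": [0.09, 0, 0.2]}, {"pos": [0.09, 0, 0.2]}]' > rows.txt && python3 drive.py rows.txt 0.088
python3 -c "
from h import *
print(tool([.442,-.188,.045]))"
```

```text
[ 0.06518205 -0.00030248  0.23174678]
time_s: 7.55
tcp_pos: [0.4416, -0.1868, 0.1205]
eef_rot: [-179.9, 0.4, 13.1]
contact_force: [0.4, 0.5, 0.8]
gripper_width: 0.0875
gripper_force: 0.0
[0.00064465 0.0013985  0.07544716]
```

In the tool's units: 0.0745 m is 0.0993, 0.001 m is 0.0013.

```bash
echo '[{"pos": [0, 0.0013, 0.0267]}, {"pos": [0, 0.0013, 0.0533]}, {"pos": [0, 0.0013, 0.0733]}, {"pos": [0, 0.0013, 0.0893]}, {"pos": [0, 0.0013, 0.0993]}, {"pos": [0, 0.0013, 0.0993]}]' > rows.txt && python3 drive.py rows.txt
echo '[{}, {}, {}, {}, {}, {}]' > rows.txt && python3 drive.py rows.txt 0.05 15
echo '[{}, {}, {}]' > rows.txt && python3 drive.py rows.txt 0.05 60
```

```text
time_s: 8.05
tcp_pos: [0.444, -0.1882, 0.0492]
eef_rot: [-180.0, 0.0, 13.1]
contact_force: [0.4, -0.6, -0.0]
gripper_width: 0.0874
gripper_force: 0.0
time_s: 8.55
tcp_pos: [0.4445, -0.1882, 0.0499]
eef_rot: [180.0, -0.1, 13.1]
contact_force: [-0.6, 0.5, 1.8]
gripper_width: 0.0637
gripper_force: 15.0
time_s: 8.8
tcp_pos: [0.4445, -0.1882, 0.0496]
eef_rot: [180.0, -0.0, 13.1]
contact_force: [-0.5, -0.8, 4.6]
gripper_width: 0.0624
gripper_force: 60.0
```

In the tool's units: -0.1 m is -0.1333, -0.085 m is -0.1133.

```bash
echo '[{"pos": [0, 0, -0.004]}, {"pos": [0, 0, -0.0107]}, {"pos": [0, 0, -0.02]}, {"pos": [0, 0, -0.0333]}, {"pos": [0, 0, -0.0533]}, {"pos": [0, 0, -0.0733]}, {"pos": [0, 0, -0.0933]}, {"pos": [0, 0, -0.1133]}, {"pos": [0, 0, -0.1333]}, {"pos": [0, 0, -0.1333]}]' > rows.txt && python3 drive.py rows.txt
python3 look.py; python3 - <<'E'
from plant import r
import cv2
c=r.capture("side");cv2.imwrite("pics/s2.png",cv2.resize(c["frame"][180:360,300:480,::-1],None,fx=3,fy=3))
E
```

```text
time_s: 9.63
tcp_pos: [0.4456, -0.1884, 0.1525]
eef_rot: [179.9, -0.2, 13.1]
contact_force: [0.1, 0.2, -1.3]
gripper_width: 0.0627
gripper_force: 60.0
white [  208     0   212   335 64558] [ 0.4815 -0.1788  0.1895  0.1084 13.8303]
white [ 236  376  169   40 6106] [ 3.4660e-01 -2.1210e-01  1.0900e-01  2.9700e-02 -7.7048e+01]
```

View pics/s2.png

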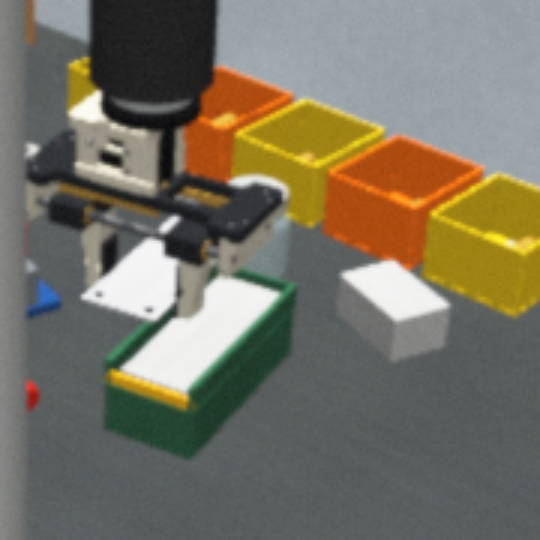

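The plate is held clear of the tray, with its front spots at (98,295) and (150,308), and the stack below looks intact. I'll get the plate's pose and tilt from the wrist depth map.

```bash
cat > pose.py <<'E'
from plant import r
from h import *
c=r.capture("wrist");s=r.get_state()
hsv=cv2.cvtColor(c["frame"],cv2.COLOR_RGB2HSV);S,V=hsv[...,1].astype(int),hsv[...,2].astype(int)
z=c["z_map"];v,u=np.mgrid[:480,:640]
p=np.stack([(u-c["cx"])/c["fx"]*z,(v-c["cy"])/c["fy"]*z,z],-1)@c["cam_to_world"][:3,:3].T+c["cam_to_world"][:3,3]
h=s["tcp_pos"][2]+.0188
m=(S<60)&(V>110)&(z>0)&(abs(p[...,2]-h)<.03)&(u>230)&(u<420)&(v<285)
m=(m*1).astype(np.uint8);m=cv2.morphologyEx(m,cv2.MORPH_OPEN,np.ones((5,5)))
k=blob(m);mm=np.zeros_like(m);cv2.drawContours(mm,[k],-1,1,-1);mm=cv2.erode(mm,np.ones((5,5)))>0
q=p[mm&(z>0)];A=np.c_[q[:,:2]-s["tcp_pos"][:2],np.ones(len(q))];co=np.linalg.lstsq(A,q[:,2],rcond=None)[0]
y=np.radians(s["eef_rot"][2]);ex=np.array([np.cos(y),np.sin(y)]);ey=np.array([np.sin(y),-np.cos(y)])
print("n",len(q),"bbox",cv2.boundingRect(k),"slope tool x,y deg",np.degrees([co[:2]@ex,co[:2]@ey]),"top z at tcp",co[2],"tcp",s["tcp_pos"],s["eef_rot"])
d=c["frame"][...,2];dark=(V<90)&(cv2.dilate(mm.astype(np.uint8),np.ones((9,9)))>0)
t=p[mm&(z>0)][:,:2]-s["tcp_pos"][:2];tx,ty=t@ex,t@ey;print("extent tool x",np.percentile(tx,[0,.5,99.5,100]).round(4),"y",np.percentile(ty,[.5,99.5]).round(4))
E
python3 pose.py
```

```text
n 50465 bbox (231, 0, 189, 285) slope tool x,y deg [-0.81586041  0.02218264] top z at tcp 0.16428407956904795 tcp [ 0.44364    -0.18798947  0.14901679] [-1.79973977e+02  9.37926820e-03  1.30446902e+01]
extent tool x [0.0182 0.0191 0.1084 0.1091] y [-0.0288  0.03  ]
```

```bash
python3 - <<'E'
from plant import r
from h import *
w=dict(np.load("w3.npz"))
# w3 now = post-lift look; spot inset by top0 crop geometry
c0=dict(np.load("top0.npz"));sp=np.array([[675,288],[732,274],[619,84],[675,70]])/3.3+[175,180]
P=ray(c0,sp,.066)[:,:2];print("spot spacing",np.linalg.norm(P[0]-P[1]),np.linalg.norm(P[0]-P[2]),np.linalg.norm(P[1]-P[3]))
c=r.capture("side");s=r.get_state()
g=cv2.cvtColor(c["frame"],cv2.COLOR_RGB2GRAY);Q=[]
for (u,v) in ((333,278),(350,283)):
    b=g[v-5:v+6,u-5:u+6].astype(float);wt=np.clip(130-b,0,None);yy,xx=np.mgrid[-5:6,-5:6];Q.append([u+(xx*wt).sum()/wt.sum(),v+(yy*wt).sum()/wt.sum()])
print(Q);p=ray(c,Q,.165)[:,:2];y=np.radians(13.05);ex=np.array([np.cos(y),np.sin(y)]);ey=np.array([np.sin(y),-np.cos(y)]);t=p-s["tcp_pos"][:2]
print("spots tool x",t@ex,"y",t@ey)
E
```

```text
spot spacing 0.044060264126960076 0.15981060369681346 0.16026844591648837
[[np.float64(329.6770428015564), np.float64(282.2568093385214)], [np.float64(352.13429522752494), np.float64(286.9478357380688)]]
spots tool x [-0.05111666 -0.04112898] y [-0.0172688  0.0360018]
```

```bash
python3 - <<'E'
from plant import r
from h import *
c=r.capture("side");s=r.get_state();g=cv2.cvtColor(c["frame"],cv2.COLOR_RGB2GRAY)
Q=[]
for (u,v) in ((332,278),(349,282)):
    b=g[v-3:v+4,u-3:u+4];print(b);i=np.unravel_index(b.argmin(),b.shape);Q.append([u-3+i[1],v-3+i[0]])
p=ray(c,Q,.165)[:,:2];y=np.radians(13.05);ex=np.array([np.cos(y),np.sin(y)]);ey=np.array([np.sin(y),-np.cos(y)]);t=p-s["tcp_pos"][:2]
print(Q,"spots tool x",t@ex,"y",t@ey)
E
```

```text
[[145 157 212 239 242 243 242]
 [155 201 238 243 243 243 243]
 [206 235 234 229 236 243 243]
 [238 233 194 157 194 235 242]
 [240 229 168 132 164 229 242]
 [221 232 227 219 227 237 242]
 [166 196 208 219 237 241 241]]
[[242 243 242 243 244 243 243]
 [242 242 242 242 243 243 241]
 [243 243 244 243 243 242 242]
 [244 242 240 241 241 241 242]
 [242 230 195 189 218 235 241]
 [242 214 140 114 184 232 239]
 [238 231 215 211 227 235 227]]
[[np.int64(332), np.int64(279)], [np.int64(349), np.int64(284)]] spots tool x [-0.03604352 -0.03396391] y [-0.01998697  0.0238767 ]
```

The plate's centre is 46 mm ahead of the TCP, in agreement with the 46.5 mm from the measured overhang. The target is TCP (0.5438, 0.1283) with yaw 73.75°.

In the tool's units: -0.248 m is -0.3307, -0.237 m is -0.316, -55 degrees is -0.1528.

```bash
echo '[{"pos": [0.0053, -0.0093, 0], "rotvec": [0, 0, -0.0042]}, {"pos": [0.0173, -0.0293, 0], "rotvec": [0, 0, -0.0125]}, {"pos": [0.0333, -0.0573, 0], "rotvec": [0, 0, -0.025]}, {"pos": [0.0533, -0.0907, 0], "rotvec": [0, 0, -0.0389]}, {"pos": [0.0733, -0.124, 0], "rotvec": [0, 0, -0.0556]}, {"pos": [0.0933, -0.1587, 0], "rotvec": [0, 0, -0.0722]}, {"pos": [0.1133, -0.192, 0], "rotvec": [0, 0, -0.0889]}, {"pos": [0.1333, -0.2267, 0], "rotvec": [0, 0, -0.1056]}, {"pos": [0.1533, -0.26, 0], "rotvec": [0, 0, -0.1194]}, {"pos": [0.1733, -0.2933, 0], "rotvec": [0, 0, -0.1333]}, {"pos": [0.1867, -0.316, 0], "rotvec": [0, 0, -0.1444]}, {"pos": [0.1947, -0.3307, 0], "rotvec": [0, 0, -0.1528]}]' > rows.txt && python3 drive.py rows.txt >/dev/null
echo '[{}, {}]' > rows.txt && python3 drive.py rows.txt
python3 -c "
from h import *
print(tool([.5438,.1283,.075]))"
```

```text
time_s: 11.05
tcp_pos: [0.5298, 0.0872, 0.1484]
eef_rot: [-179.9, 0.1, 68.1]
contact_force: [-0.6, -2.0, -0.5]
gripper_width: 0.0623
gripper_force: 60.0
[ 0.04350861 -0.0022209   0.07330109]
```

In the tool's units: 0.0435 m is 0.058, 0.035 m is 0.0467, -5.7 degrees is -0.0158.

```bash
echo '[{"pos": [0.0133, 0, 0], "rotvec": [0, 0, -0.0042]}, {"pos": [0.0293, -0.0013, 0.0133], "rotvec": [0, 0, -0.0097]}, {"pos": [0.0453, -0.0027, 0.0267], "rotvec": [0, 0, -0.0139]}, {"pos": [0.058, -0.0027, 0.04], "rotvec": [0, 0, -0.0158]}, {"pos": [0.058, -0.0027, 0.0467], "rotvec": [0, 0, -0.0158]}, {"pos": [0.058, -0.0027, 0.0467], "rotvec": [0, 0, -0.0158]}]' > rows.txt && python3 drive.py rows.txt
python3 pose.py
python3 - <<'E'
from h import *
from plant import r
s=r.get_state();print(tool([.5438,.1283,.0345]),s["eef_rot"])
c=r.capture("wrist");cv2.imwrite("pics/w4.png",c["frame"][:,:,::-1])
E
```

```text
time_s: 11.55
tcp_pos: [0.5436, 0.1275, 0.1118]
eef_rot: [-179.8, 0.2, 73.8]
contact_force: [-0.2, -0.6, -1.7]
gripper_width: 0.0623
gripper_force: 60.0
n 50397 bbox (231, 0, 189, 285) slope tool x,y deg [-1.05199676 -0.20660418] top z at tcp 0.12637479715267444 tcp [0.54392494 0.1273438  0.11280597] [-1.79883769e+02  1.22860575e-01  7.37652224e+01]
extent tool x [0.0177 0.0188 0.108  0.1086] y [-0.0292  0.0294]
[ 0.00105106 -0.00022844  0.07830452] [-1.79883769e+02  1.22860575e-01  7.37652224e+01]
```

View pics/w4.png

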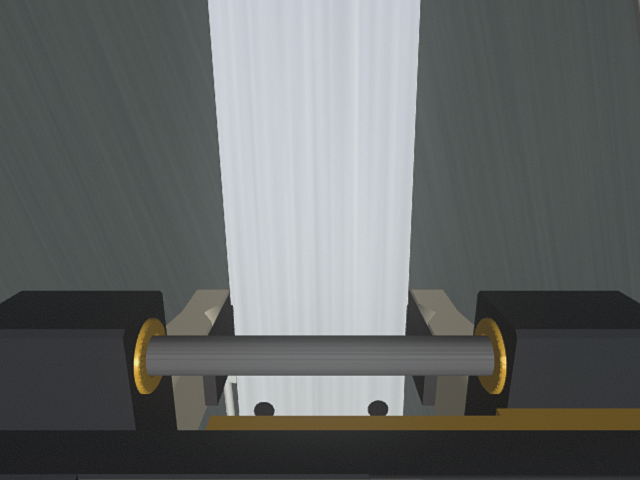

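The held plate is straight in the gripper, and its rear spots show at (264,409) and (378,408). I'll use them to check the centre offset.

```bash
python3 - <<'E'
from h import *
from plant import r
c=r.capture("wrist");s=r.get_state();V=c["frame"].max(2)
Q=[]
for u,v in ((264,409),(378,408)):
    b=(V[v-9:v+9,u-15:u+15]<110);k=blob(b);(a,d),_,_=cv2.minAreaRect(k);Q.append([u-15+a,v-9+d])
p=ray(c,Q,.127)[:,:2];y=np.radians(73.77);ex=np.array([np.cos(y),np.sin(y)]);ey=np.array([np.sin(y),-np.cos(y)]);t=p-s["tcp_pos"][:2]
print(Q,"x",t@ex,"y",t@ey,s["tcp_pos"])
cc=p.mean(0)+.08*ex;print("plate centre",cc,"err along",(np.array([.5567,.1725])-cc)@ex,"across",(np.array([.5567,.1725])-cc)@ey)
E
```

```text
[[263.5, 409.5], [377.5, 408.0]] x [-0.03573288 -0.03504257] y [-0.02229668  0.02229514] [0.54459399 0.12729317 0.11415498]
plate centre [0.55706211 0.17012775] err along 0.002176501617430236 across -0.0010107050063681117
```

In the tool's units: 0.071 m is 0.0947, 0.068 m is 0.0907.

```bash
echo '[{"pos": [0.0027, -0.0009, 0.0133]}, {"pos": [0.0027, -0.0009, 0.0333]}, {"pos": [0.0027, -0.0009, 0.0533]}, {"pos": [0.0027, -0.0009, 0.0693]}, {"pos": [0.0027, -0.0009, 0.0827]}, {"pos": [0.0027, -0.0009, 0.0907]}, {"pos": [0.0027, -0.0009, 0.0947]}, {"pos": [0.0027, -0.0009, 0.0947]}]' > rows.txt && python3 drive.py rows.txt
for i in 1 2 3; do echo '[{"pos": [0, 0, 0.0013]}, {"pos": [0, 0, 0.002]}]' > rows.txt && python3 drive.py rows.txt | egrep 'tcp|contact'; done
```

```text
time_s: 12.37
tcp_pos: [0.5444, 0.1295, 0.0428]
eef_rot: [-180.0, 0.0, 73.8]
contact_force: [-0.5, -0.2, -1.2]
gripper_width: 0.0625
gripper_force: 60.0
tcp_pos: [0.545, 0.1299, 0.0424]
contact_force: [0.8, -0.3, -1.0]
tcp_pos: [0.5448, 0.1298, 0.0407]
contact_force: [0.3, -1.4, -1.7]
tcp_pos: [0.5446, 0.1297, 0.0389]
contact_force: [-0.0, 0.4, -2.0]
```

In the tool's units: 0.0012 m is 0.0016, 0.0007 m is 0.0009.

```bash
for i in 1 2 3 ; do echo '[{"pos": [0, 0, 0.0009]}, {"pos": [0, 0, 0.0016]}]' > rows.txt && python3 drive.py rows.txt | egrep 'tcp|contact'; done
```

```text
tcp_pos: [0.5446, 0.1297, 0.0376]
contact_force: [0.3, 0.3, -1.9]
tcp_pos: [0.5446, 0.1297, 0.0363]
contact_force: [-0.1, -0.3, -0.8]
tcp_pos: [0.5445, 0.1296, 0.0351]
contact_force: [0.6, 0.9, -1.3]
```

```bash
python3 pose.py
```

```text
n 50457 bbox (231, 0, 189, 285) slope tool x,y deg [-0.88984651 -0.02191882] top z at tcp 0.049659298571745544 tcp [0.54450933 0.12965167 0.03503884] [-1.79993397e+02  8.62804055e-03  7.37669619e+01]
extent tool x [0.0175 0.0186 0.1079 0.1085] y [-0.029   0.0298]
```

In the tool's units: 0.0007 m is 0.0009, 0.0005 m is 0.0007.

```bash
for i in 1 2 ; do echo '[{"pos": [0, 0, 0.0007]}, {"pos": [0, 0, 0.0009]}]' > rows.txt && python3 drive.py rows.txt | egrep 'tcp|contact'; done
```

```text
tcp_pos: [0.5446, 0.1297, 0.0345]
contact_force: [1.0, 0.1, -1.1]
tcp_pos: [0.5446, 0.1297, 0.0338]
contact_force: [0.3, 1.2, -1.4]
```

In the tool's units: 0.0007 m is 0.0009, 0.0005 m is 0.0007.

```bash
for i in 1 2 3 ; do echo '[{"pos": [0, 0, 0.0007]}, {"pos": [0, 0, 0.0009]}]' > rows.txt && python3 drive.py rows.txt | egrep 'tcp|contact'; done
```

```text
tcp_pos: [0.5446, 0.1297, 0.0331]
contact_force: [-0.7, -0.0, 0.6]
tcp_pos: [0.5446, 0.1297, 0.033]
contact_force: [-3.0, 0.3, 7.8]
tcp_pos: [0.5446, 0.1297, 0.0329]
contact_force: [-5.4, 0.4, 14.8]
```

It's seated. I'll ease off, open and lift straight up, then check from above.

In the tool's units: -0.0008 m is -0.0011.

```bash
echo '[{"pos": [0, 0, -0.0011]}, {"pos": [0, 0, -0.0011]}]' > rows.txt && python3 drive.py rows.txt - 5 | grep contact
echo '[{}, {}, {}, {}]' > rows.txt && python3 drive.py rows.txt 0.088 | egrep 'contact|gripper'
echo '[{"pos": [0, 0, -0.0133]}, {"pos": [0, 0, -0.04]}, {"pos": [0, 0, -0.08]}, {"pos": [0, 0, -0.12]}, {"pos": [-0.04, 0, -0.1733]}, {"pos": [-0.0867, 0, -0.2267]}, {"pos": [-0.1333, 0, -0.28]}, {"pos": [-0.1333, 0, -0.28]}]' > rows.txt && python3 drive.py rows.txt
python3 - <<'E'
from h import *
from plant import r
c=r.capture("wrist");cv2.imwrite("pics/w5.png",c["frame"][:,:,::-1])
hsv=cv2.cvtColor(c["frame"],cv2.COLOR_RGB2HSV);H,S,V=[hsv[...,i].astype(int) for i in range(3)]
m=(S<45)&(V>140);m[285:]=0;n,l,st,ce=cv2.connectedComponentsWithStats(m.astype(np.uint8))
for i in range(1,n):
    if st[i,4]>1500: k=blob(l==i);print(st[i],rect(c,k,.049))
E
```

```text
contact_force: [-1.7, -0.9, 4.2]
contact_force: [0.4, -0.4, 1.1]
gripper_width: 0.0843
gripper_force: 0.0
time_s: 15.42
tcp_pos: [0.5163, 0.0322, 0.2463]
eef_rot: [179.8, -0.1, 73.8]
contact_force: [1.4, -0.2, 0.7]
gripper_width: 0.0875
gripper_force: 0.0
[  275     0    86   139 11305] [5.45900e-01 1.34700e-01 9.93000e-02 6.34000e-02 7.45768e+01]
[ 599  209   41   74 2387] [ 7.54100e-01 -7.59000e-02  6.74000e-02  3.40000e-02  8.54443e+01]
```

View pics/w5.png

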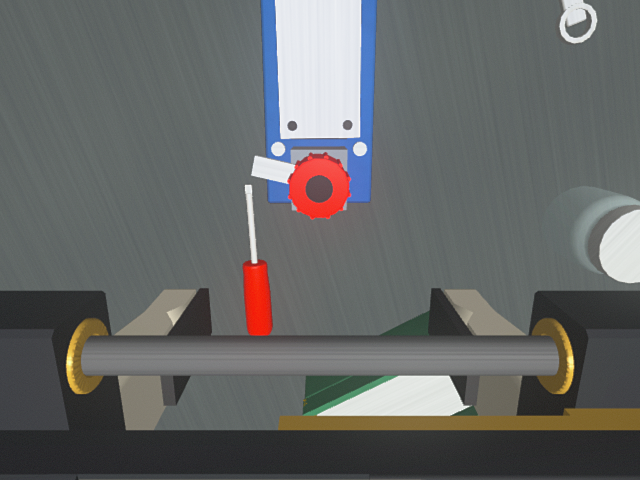

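The plate lies on the bed, with its near end at rows 125-139 within 1 mm of where it should be. The right cap's hub is at (319,188). I'll grip it now and turn it clockwise, which is +rz in the tool frame.

Units first: shifts go in shares of 0.75 m and turns go in shares of 2 pi rad. So 0.18 m is 0.24, 0.0242 m is 0.0323.

```bash
echo '[{"pos": [0.0133, 0, 0.04]}, {"pos": [0.0267, 0, 0.08]}, {"pos": [0.0323, 0, 0.12]}, {"pos": [0.0323, 0, 0.16]}, {"pos": [0.0323, 0, 0.2]}, {"pos": [0.0323, 0, 0.2267]}, {"pos": [0.0323, 0, 0.24]}, {"pos": [0.0323, 0, 0.24]}]' > rows.txt && python3 drive.py rows.txt
echo '[{}, {}, {}, {}, {}, {}, {}, {}]' > rows.txt && python3 drive.py rows.txt 0.03 15
```

```text
time_s: 16.13
tcp_pos: [0.5222, 0.0564, 0.0609]
eef_rot: [-179.8, 0.1, 73.8]
contact_force: [-0.3, 0.2, 1.2]
gripper_width: 0.0876
gripper_force: 0.0
time_s: 16.8
tcp_pos: [0.5233, 0.0569, 0.0628]
eef_rot: [180.0, -0.0, 73.8]
contact_force: [-1.4, 0.9, 3.1]
gripper_width: 0.044
gripper_force: 15.0
```

In the tool's units: 72 degrees is 0.2.

```bash
echo '[{"rotvec": [0, 0, 0.0167]}, {"rotvec": [0, 0, 0.0333]}, {"rotvec": [0, 0, 0.05]}, {"rotvec": [0, 0, 0.0667]}, {"rotvec": [0, 0, 0.0833]}, {"rotvec": [0, 0, 0.1]}, {"rotvec": [0, 0, 0.1167]}, {"rotvec": [0, 0, 0.1333]}, {"rotvec": [0, 0, 0.15]}, {"rotvec": [0, 0, 0.1667]}, {"rotvec": [0, 0, 0.1833]}, {"rotvec": [0, 0, 0.2]}]' > rows.txt && python3 drive.py rows.txt
echo '[{"rotvec": [0, 0, 0.0139]}, {"rotvec": [0, 0, 0.025]}, {"rotvec": [0, 0, 0.0333]}, {"rotvec": [0, 0, 0.0417]}, {"rotvec": [0, 0, 0.05]}, {"rotvec": [0, 0, 0.05]}]' > rows.txt && python3 drive.py rows.txt
python3 -c "
from plant import r;print(r.get_state()['moment'])"
```

```text
time_s: 17.8
tcp_pos: [0.5241, 0.0558, 0.0628]
eef_rot: [179.9, -0.0, 1.5]
contact_force: [5.9, -8.7, -0.6]
gripper_width: 0.0434
gripper_force: 15.0
time_s: 18.3
tcp_pos: [0.5244, 0.0554, 0.0631]
eef_rot: [179.9, -0.1, -16.4]
contact_force: [4.8, -10.5, 1.7]
gripper_width: 0.0437
gripper_force: 15.0
[-3.7992445  -1.93523514  0.1649702 ]
```

In the tool's units: -0.1 m is -0.1333, -0.08 m is -0.1067.

```bash
echo '[{}, {}, {}, {}, {"pos": [0, 0, -0.0267]}, {"pos": [0, 0, -0.0667]}, {"pos": [0, 0, -0.1067]}, {"pos": [0, 0, -0.1333]}]' > rows.txt && python3 drive.py rows.txt 0.088
echo '[{"pos": [0, -0.0267, 0]}, {"pos": [0, -0.0667, 0]}, {"pos": [0, -0.1133, 0]}, {"pos": [0, -0.16, 0]}, {"pos": [0, -0.2067, 0]}, {"pos": [0, -0.2533, 0]}, {"pos": [0, -0.2933, 0]}, {"pos": [0, -0.3248, 0]}, {"pos": [0, -0.3248, 0]}, {"pos": [0, -0.3248, 0]}]' > rows.txt && python3 drive.py rows.txt
python3 -c "
from h import *
print(tool([.591,.289,.063]))"
```

```text
time_s: 18.97
tcp_pos: [0.5241, 0.0573, 0.1652]
eef_rot: [-179.9, -0.1, -16.2]
contact_force: [0.4, 0.3, -0.1]
gripper_width: 0.0864
gripper_force: 0.0
time_s: 19.8
tcp_pos: [0.5911, 0.292, 0.1615]
eef_rot: [179.9, 0.0, -16.1]
contact_force: [0.2, -0.6, 0.5]
gripper_width: 0.0876
gripper_force: 0.0
[0.00082329 0.00284292 0.09853261]
```

In the tool's units: 0.098 m is 0.1307, 0.09 m is 0.12.

```bash
echo '[{"pos": [0.0011, 0.0033, 0.0267]}, {"pos": [0.0011, 0.0033, 0.06]}, {"pos": [0.0011, 0.0033, 0.0933]}, {"pos": [0.0011, 0.0033, 0.12]}, {"pos": [0.0011, 0.0033, 0.1307]}, {"pos": [0.0011, 0.0033, 0.1307]}]' > rows.txt && python3 drive.py rows.txt | egrep 'tcp|cont'
echo '[{}, {}, {}, {}, {}, {}, {}, {}]' > rows.txt && python3 drive.py rows.txt 0.03 15
echo '[{"rotvec": [0, 0, 0.0167]}, {"rotvec": [0, 0, 0.0333]}, {"rotvec": [0, 0, 0.05]}, {"rotvec": [0, 0, 0.0667]}, {"rotvec": [0, 0, 0.0833]}, {"rotvec": [0, 0, 0.1]}, {"rotvec": [0, 0, 0.1167]}, {"rotvec": [0, 0, 0.1333]}, {"rotvec": [0, 0, 0.15]}, {"rotvec": [0, 0, 0.1667]}, {"rotvec": [0, 0, 0.1833]}, {"rotvec": [0, 0, 0.2]}]' > rows.txt && python3 drive.py rows.txt
echo '[{"rotvec": [0, 0, 0.0139]}, {"rotvec": [0, 0, 0.025]}, {"rotvec": [0, 0, 0.0333]}, {"rotvec": [0, 0, 0.0417]}, {"rotvec": [0, 0, 0.05]}, {"rotvec": [0, 0, 0.0556]}]' > rows.txt && python3 drive.py rows.txt
python3 -c "
from plant import r;print(r.get_state()['moment'])"
```

```text
tcp_pos: [0.5902, 0.2865, 0.0625]
contact_force: [0.7, -0.4, -0.2]
time_s: 20.97
tcp_pos: [0.5922, 0.2896, 0.0649]
eef_rot: [-179.8, -0.1, -16.2]
contact_force: [-0.1, 4.6, -0.3]
gripper_width: 0.0435
gripper_force: 15.0
time_s: 21.97
tcp_pos: [0.5909, 0.2887, 0.0649]
eef_rot: [180.0, 0.0, -88.5]
contact_force: [-4.9, 2.5, 4.4]
gripper_width: 0.0436
gripper_force: 15.0
time_s: 22.47
tcp_pos: [0.5898, 0.2869, 0.0647]
eef_rot: [179.9, -0.2, -108.3]
contact_force: [-6.8, -4.0, 7.9]
gripper_width: 0.0439
gripper_force: 15.0
[-1.3630545   2.77873432  0.57923054]
```

In the tool's units: -0.18 m is -0.24, -0.15 m is -0.2.

```bash
echo '[{}, {}, {}, {}, {"pos": [0, 0, -0.04]}, {"pos": [0, 0, -0.0933]}, {"pos": [0, 0, -0.1467]}, {"pos": [-0.04, 0.0267, -0.2]}, {"pos": [-0.08, 0.0533, -0.24]}, {"pos": [-0.12, 0.08, -0.24]}, {"pos": [-0.16, 0.1067, -0.24]}, {"pos": [-0.2, 0.1333, -0.24]}]' > rows.txt && python3 drive.py rows.txt 0.088
echo '[{"pos": [-0.04, 0.0267, 0]}, {"pos": [-0.04, 0.0267, 0]}, {"pos": [-0.04, 0.0267, 0]}]' > rows.txt && python3 drive.py rows.txt >/dev/null
python3 - <<'E'
from plant import r
from h import *
c=r.capture("top");a=c["frame"][170:310,170:330,::-1];c2=r.capture("wrist");b=c2["frame"][:,:,::-1]
np.savez("w6.npz",**c2)
cv2.imwrite("pics/f.png",np.hstack([cv2.resize(a,(457,400),interpolation=cv2.INTER_CUBIC),cv2.resize(b,(343,257)).copy() if 0 else cv2.copyMakeBorder(cv2.resize(b,(343,257)),0,143,0,0,0)]))
E
```

```text
time_s: 23.47
tcp_pos: [0.5433, 0.4641, 0.2466]
eef_rot: [-179.9, 0.2, -108.2]
contact_force: [0.5, 0.8, -0.5]
gripper_width: 0.0877
gripper_force: 0.0
```

View pics/f.png

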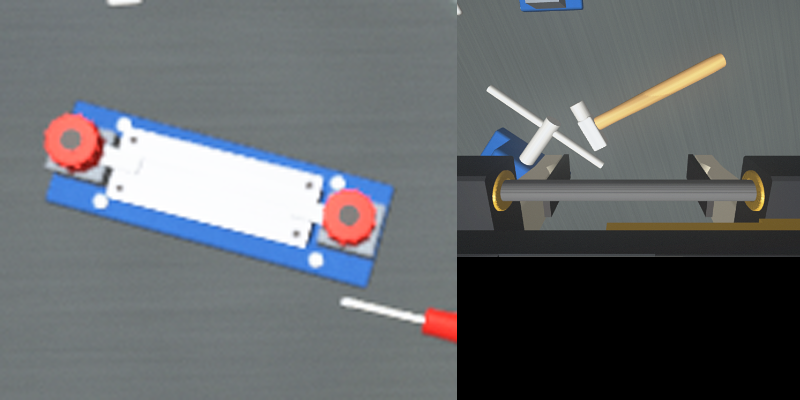

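Both tongues lie over the plate ends and the plate is centred. The right tongue is faint at around (290-325, 205-222), so I'll check its angle by depth before handing in.

```bash
python3 - <<'E'
from plant import r
from h import *
zs=[r.capture("top") for _ in range(6)];c=zs[0];z=np.median([k["z_map"] for k in zs],0)
v,u=np.mgrid[:480,:640]
p=np.stack([(u-c["cx"])/c["fx"]*z,(v-c["cy"])/c["fy"]*z,z],-1)@c["cam_to_world"][:3,:3].T+c["cam_to_world"][:3,3]
y=np.radians(73.75);e=np.array([np.cos(y),np.sin(y)]);n=np.array([np.sin(y),-np.cos(y)])
d=p[...,:2]-[.5567,.1725];a,b=d@e,d@n
pl=(abs(a)<.05)&(abs(b)<.025);print("plate z",np.median(p[pl][:,2]),p[pl][:,2].std())
z0=np.median(p[pl][:,2])
for s in (1,-1):
    m=(a*s>.066)&(a*s<.095)&(abs(b)<.03)&(p[...,2]>z0+.005)&(p[...,2]<z0+.015)
    aa,bb=a[m]*s,b[m]*s;print(s,m.sum(),"mean a,b",aa.mean(),bb.mean(),"tongue angle off deg",np.degrees(np.arctan2(bb.mean(),.122-aa.mean())))
E
```

```text
plate z 0.049022093498931385 0.0012877370785842489
1 68 mean a,b 0.08188106796746504 -0.0008064712273050728 tongue angle off deg -1.1516053094025414
-1 74 mean a,b 0.08066465432827735 0.0005836869774573148 tongue angle off deg 0.8090068511222005
```

The plate top is at 0.049 m, and both tongues are within about 1° of the bed axis. I'm handing in.

```bash
python3 -c "
from plant import r;print(r.close_job(), r.get_state()['time_s'])"
```

```text
the job is handed in; nothing more can be done
the job is handed in; nothing more can be done
```

The top plate is flat and centred on the fixture bed, both clamp caps are turned home over its ends, and the job was handed in after about 24 s of robot time; no verdict was returned.

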